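# Clip a key blank into the key reader and hold its arm at the stop

## Task

Squeeze the loose spring clip open, set it from above over the top of the key blank's head and the back plate behind it on the key reader's swing arm, and let it close so that it bites both together. Then, with the clip left on, push the arm by its black post forward against its spring all the way to its stop and finish while holding it there with the fingers; do not let go. Leave the other things on the bench where they are.

Things in the scene. Friction and masses are not known exactly. Their poses are not given: they have to be found in the camera images.
- clip_pivot (a point): Middle of the loose steel spring clip (like a clothes peg, 70 g, 76 mm tall, standing jaws down on the bench), on its hinge axis, 38 mm above the jaw tips. Local y = hinge axis (clip 24 mm wide), z up, x = squeeze direction. Each jaw and its tail are one rigid half; the axes belong to the +x half, so they lean up to 0.3 rad while the tails are squeezed
- clip_tails (a point): On the clip, between the middles of its two tail plates, 24 mm above the hinge. Tails rise from 8 to 40 mm above the hinge, 24 mm wide; at rest they lean outward, 46 mm over their outer tops. Squeezed here with 10 to 17 N they open the jaws to an inner stop, where the tails are parallel, 25 mm over their outer faces; grip with 40 N
- clip_mouth (a point): On the clip, between the two rubber jaws, 34 mm below the hinge. Jaws 8 mm tall, 24 mm wide; shut they touch, fully open they gape 20 mm, evenly either side of the hinge line. Above the jaws the legs are hollowed, so a 10 mm thick plate can enter up to 24 mm past the jaw tips
- clip_jaw (a joint): Angle between the two halves of the spring clip: 0 jaws shut, 0.6 rad fully open; 0.20 to 0.29 when biting key blank and back plate together. Its spring closes it
- seat (a point): Middle of the top of the key blank's bow and back plate behind it (together 8 to 9.5 mm thick) on the swing arm, 53 mm above the bench: the clip goes here, jaw tips 16 to 19 mm below this point, clear of the front lip (21 mm below). Local x = across the thickness, towards the stop; y = along the arm, away from the pivot. Slot floor 29 mm below; back plate 34 mm long, up to 1 mm below
- key_bow (a point): Centre of the bow (flat head, 28 x 30 x 4 mm) of the brass key blank that stands loose on edge in the arm's slot; its blade (38 mm long, 10 mm tall) sticks out along local y beyond the arm's end; local z up
- swing (a joint): Angle of the swing arm about its upright pivot: 0 at rest, 0.70 rad at the forward stop (clockwise from above; the key blade is then in front of the reading head's window). A spring drives it back to 0: 3 N at the black post at rest, 8 N at the stop
- post (a point): On the axis of the round black upright post of the swing arm, 80 mm above the bench, 70 mm from the pivot axis. The post is 14 mm thick, from 24 to 100 mm above the bench. Local y = along the arm, away from the pivot; x = the way to push it at this moment (both turn with the arm). The clip's place is 60 mm farther out; clipped on, the clip stands up to 113 mm above the bench
- pivot (a point): On the arm's pivot axis, 24 mm above the bench. Fixed to the grey base plate (220 x 250 x 8 mm); local y = direction of the arm at rest, x = forward side, where the grey reading head (65 mm above the bench) stands at the arm's end; these axes do not turn with the arm. Pivot cap 39 mm above the bench
- padlock: Bystander: brass padlock with steel shackle, 48 mm wide, 70 mm tall; origin on its underside
- cylinder_lock: Bystander: lock cylinder lying on its rib, 62 mm long, 33 mm tall; origin on its underside
- driver: Bystander: screwdriver, 190 mm, lying; origin on its underside
- oil: Bystander: clear plastic bottle, 52 mm wide, 140 mm tall; origin on its underside
- tin: Bystander: small aluminium tin, 60 mm wide, 50 mm tall; origin on its underside
- woodblock: Bystander: wooden block 70 x 45 x 40 mm; origin on its underside

How it is judged:
On the way, in this order (a step that is already met when the one before it is completed fails the run):
1. the clip, let go, bites key blank and back plate together (value of joint clip_jaw above 0.17 rad and contact force between clip and key above 1 N and contact force between clip and swing above 1 N and contact force between the fingers and clip below 0.3 N and distance between key_bow and seat below 0.025 m), for 0.2 s.
2. the arm is at its forward stop, held by the fingers (value of joint swing above 0.66 rad and contact force between the fingers and swing above 2 N), for 0.3 s.
At the end, for the whole second after the job is handed in: Fingers press the swing arm with over 2 N, at rest, beyond 0.66 of its 0.70 rad; the clip, not touched by the fingers, bites blank and back plate together (jaw angle over 0.17 rad, over 1 N on each); the bow's centre is within 25 mm of the seat point (15 mm at the start) (all of step 1 and all of step 2 and velocity of joint swing below 0.1 rad/s); the arm keeps its last pose, push and grip.
It fails at once if a bystander is moved by more than 30 mm (distance of any of padlock, cylinder_lock, driver, oil, tin, woodblock from where it was at the start of the episode above 0.03 m).
It also fails if it takes over 53 s, if anything falls off the work surface, if the arm or the gripper's body presses on something with over 40 N, if the wrist force passes 120 N, or if a joint passes its speed limit or range.

## Robot

A 6-joint arm with a two-finger parallel gripper is mounted at the origin on the work surface. World frame = base frame: x ahead of the robot, y to its left, z up, the work surface at z = 0. Lengths are in m, angles in rad, forces in N, time in s.
With the tool pointing down it reaches from about 0.35 to 0.775 m from the base axis. Payload 5.5 kg.
Tool frame: the origin (TCP) lies at the very end of the fingers, on their centre line; the grasp point (between the pads) lies 19 mm behind it (env.grip_depth is the distance from the TCP to the grasp point, in m); z points along the fingers, y is the direction in which the jaws open and shut (so a half turn about z gives the same grasp; the last joint's range is limited). The gripper opens to 85 mm and grips with 20 to 120 N. Pads are 22 mm wide; open, the fingers measure 114 mm over their backs; the gripper's body (76 mm by 85 mm) begins 54 mm behind the grasp point. The pads swing forward as they close: fully open they stand 13 mm farther back than shut.
Start: joints at [-1.296, 0.313, 0.046, 1.304, 0, 1.431], TCP at [0.232, -0.526, 0.231] pointing down, gripper open.
Joint ranges: [-2.76, 2.76], [-0.86, 1.69], [-1.03, 1.26], [-2.2, 2.34], [-1.47, 1.5], [-3.14, 3.14]. Speed limits (rad/s): [2.57, 2.57, 3.14, 3.14, 3.14, 3.14].

## Interface

Orientations are given as a unit quaternion [w, x, y, z].
In Python, from workcell import env gives the robot as it stands.
- The arm moves only by the tool step_arm, never from a script. Its argument "series" is a list of rows, each a list of 3 entries, a list of its own where there are three numbers: the shift along the world's x, y, z in cm, then the turn about the world's z in rad, then the closure in counts, from 0 (fully open) to 255 (shut). A call has 1 to 5 rows; each row is the pose to reach, as a shift and turn from the pose measured when the call began; what a row does not reach only later rows make up. A row lasts 1/8 s, in which the tool goes at most 62.5 mm and 10.7 degrees, less where a joint would pass 70% of its speed; a pose out of reach is approached as far as the arm can. A call with a gripper value outside its range is refused whole. The fingers move at their own pace and stop on an object; "newtons" is the grip in N (left out, the last holds). Time passes only in rows, so rows that repeat a pose let the fingers close. It gives the time, the measured TCP pose, the force and the opening at its end, in the units of the state.
- env.get_state(): the state, without advancing time (a new reading comes with each control period).
- env.read_camera(name): name is "side" or "top" or "wrist"; returns a dict with "frame" (400x640x3 uint8, red, green, blue), "vertical_fov" (degrees; the focal length in pixels is half the picture's height over the tangent of half this angle, whatever the lens; pixels are square), "cx", "cy" (the principal point, pixels), "dist_coeffs" ([k1, k2, p1, p2, k3] as OpenCV has them; the pictures are not rectified), "camera_from_world" (4x4, takes a point from world to camera coordinates). Camera axes: x right, y down, z forward; pixel columns grow to the right and rows downward; lengths in m; the calibration is good to about 2 mm. A picture is of the moment at which its call begins. There is no depth.
- env.hand_in(): hands the job in, once; it reports no verdict.
The state is a dict: "clock": time; "joint_pos": joint angles; "qvel": joint speeds; "tau": joint torques, N m; "tcp_pos": TCP position; "orientation": TCP orientation; "wrist_force": force on the tool from outside, world axes, zero at the start; "ft_torque": the same for the moment, N m; "finger_gap": finger opening in m.
Only numpy, scipy, OpenCV 4.12 (cv2) and the standard library are available. Lean on these libraries where they do the work, as an engineer would, in place of code of your own. Each camera call takes 0.05 s, during which the arm holds its last target.

## Working session

There is one attempt and no reset: what is moved stays moved. The work goes in short steps, Python scripts to look and compute and a tool call to move; the robot and the scene stay as the last step left them, time stands still between calls to the robot, and variables do not carry over. Pictures are saved under pics/ and viewed, and the job is handed in when it is done.

Besides the shell and the picture viewer there is one more tool, called after "Emit:" by a JSON object that holds its "fn" and its "kwargs". step_arm: Moves the arm, as the interface text tells. Its arguments: {"type":"object","properties":{"series":{"type":"array"},"newtons":{"type":"number"}},"required":["series"]}

```bash
ls; mkdir -p pics
cat > h.py <<'E'
import numpy as np, cv2
from workcell import env
def cam(n,save=None):
    c=env.read_camera(n); c['name']=n
    f=c['frame'].shape[0]/2/np.tan(np.radians(c['vertical_fov'])/2)
    c['K']=np.array([[f,0,c['cx']],[0,f,c['cy']],[0,0,1.]]); c['d']=np.array(c['dist_coeffs'],float)
    c['T']=np.array(c['camera_from_world'])
    if save: cv2.imwrite('pics/'+save,c['frame'][:,:,::-1])
    return c
def ray(c,uv):
    p=cv2.undistortPoints(np.array(uv,float).reshape(-1,1,2),c['K'],c['d']).reshape(-1,2)
    R=c['T'][:3,:3]; o=-R.T@c['T'][:3,3]
    return o,np.c_[p,np.ones(len(p))]@R
def onz(c,uv,z):
    o,d=ray(c,uv); return o+d*((z-o[2])/d[:,2])[:,None]
def proj(c,P):
    R=c['T'][:3,:3]
    return cv2.projectPoints(np.array(P,float).reshape(-1,1,3),cv2.Rodrigues(R)[0],c['T'][:3,3],c['K'],c['d'])[0].reshape(-1,2)
def tri(c1,u1,c2,u2):
    o1,d1=ray(c1,u1);o2,d2=ray(c2,u2);d1=d1[0]/np.linalg.norm(d1[0]);d2=d2[0]/np.linalg.norm(d2[0])
    s=np.linalg.lstsq(np.c_[d1,-d2],o2-o1,rcond=None)[0]
    a=o1+s[0]*d1;b=o2+s[1]*d2
    return (a+b)/2,np.linalg.norm(a-b)
E
python3 - <<'E'
from h import *
np.set_printoptions(precision=4,suppress=True)
for n in('top','side','wrist'):
    c=cam(n,n+'0.png'); print(n,c['vertical_fov'],c['dist_coeffs'],(-c['T'][:3,:3].T@c['T'][:3,3]))
print(env.get_state())
E
```

```text
pics
top 54.973295992287575 [-0.0673  0.      0.      0.      0.    ] [0.3549 0.0295 1.1055]
side 43.80183894437525 [0.042 0.    0.    0.    0.   ] [0.1882 0.9442 0.9251]
wrist 70.52358504632882 [-0.0413  0.      0.      0.      0.    ] [ 0.3073 -0.4926  0.373 ]
{'clock': 0.15, 'joint_pos': array([-1.2957,  0.3138,  0.0452,  1.3036, -0.    ,  1.4312]), 'qvel': array([ 0.0014, -0.0028,  0.0041, -0.0004,  0.0002,  0.0008]), 'tau': array([  0.0024, -48.1064,  29.8816,   0.0139,  -0.0001,  -0.    ]), 'tcp_pos': array([ 0.2316, -0.5259,  0.2306]), 'orientation': array([-0.0007,  0.9786,  0.2059, -0.0001]), 'wrist_force': array([-0.1219,  0.5266, -0.099 ]), 'ft_torque': array([-0.0233, -0.0286,  0.0033]), 'finger_gap': 0.08591583755132307}
```

View pics/top0.png

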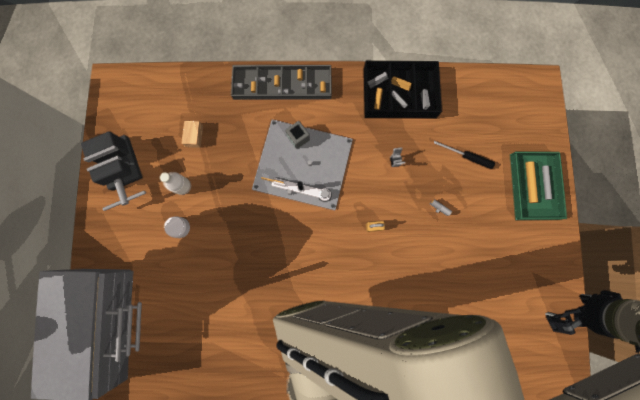

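View pics/side0.png

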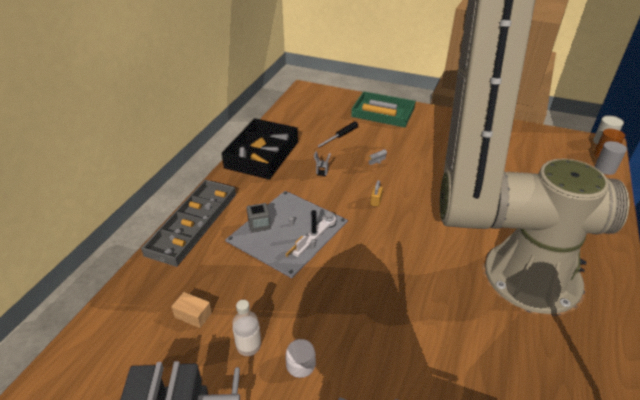

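View pics/wrist0.png

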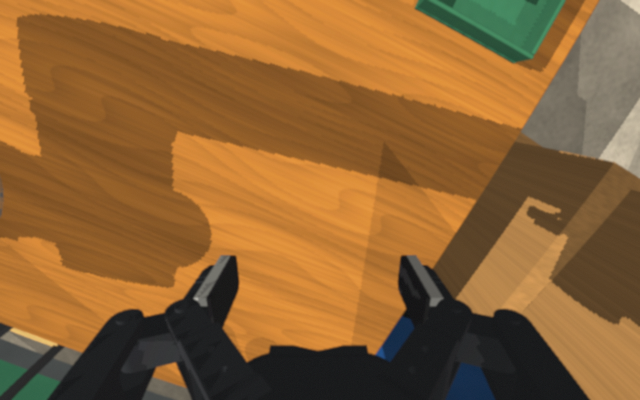

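Top view: clip at (397,157), base plate around (303,163), pivot cap near (325,194), arm extending left to the key at (268,181). Zooming in on these.

Run:
```python
import cv2
a=cv2.imread('pics/top0.png'); s=cv2.imread('pics/side0.png')
cv2.imwrite('pics/z1.png',cv2.resize(a[110:220,245:355],None,fx=5.4,fy=5.4,interpolation=cv2.INTER_CUBIC))
cv2.imwrite('pics/z2.png',cv2.resize(a[135:180,370:430],None,fx=10,fy=10,interpolation=cv2.INTER_CUBIC))
cv2.imwrite('pics/z3.png',cv2.resize(s[185:275,225:350],None,fx=6,fy=6,interpolation=cv2.INTER_CUBIC))
cv2.imwrite('pics/z4.png',cv2.resize(s[140:190,290:350],None,fx=10,fy=10,interpolation=cv2.INTER_CUBIC))
```

```text
(no output)
```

View pics/z1.png

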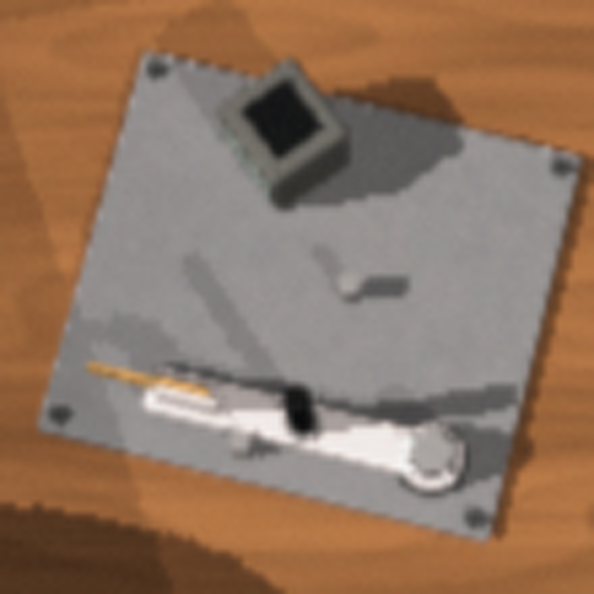

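View pics/z2.png

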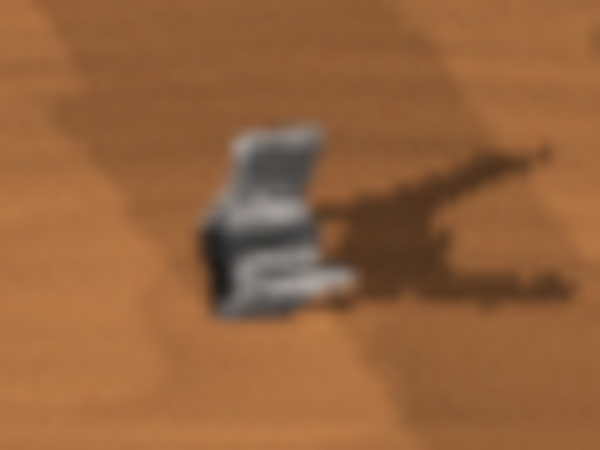

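View pics/z3.png

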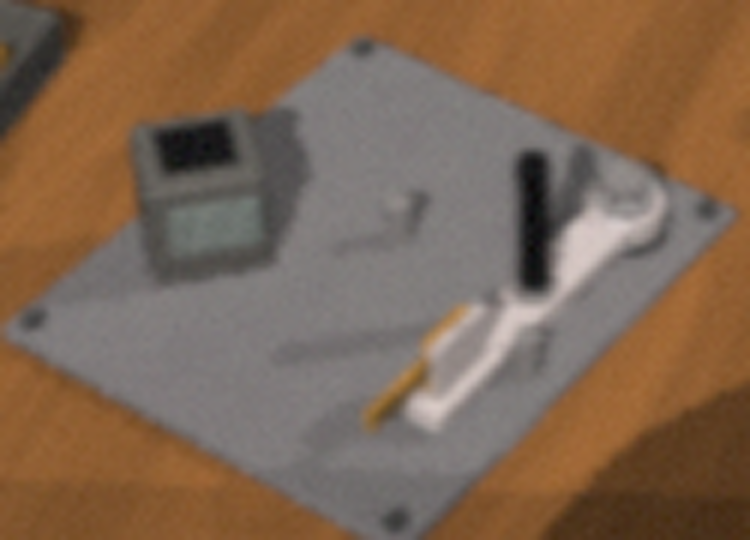

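View pics/z4.png

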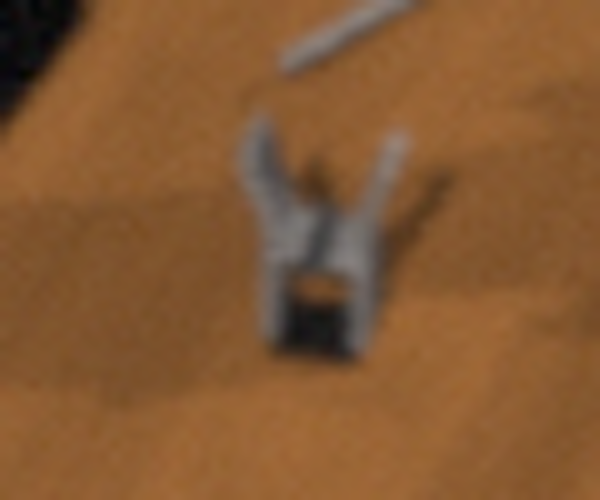

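Run:
```python
from h import *
np.set_printoptions(precision=4,suppress=True)
t=cam('top');s=cam('side')
Z=lambda p,k,o:np.array(p,float)/k+np.array(o)-0.5*(1-1/k)
sc=Z([(157,68),(563,165),(475,517),(60,413)],5.4,(245,110))
print('screws',onz(t,sc,.008))
print('pivotcap',onz(t,Z([(434,450)],5.4,(245,110)),.039),tri(t,Z([(434,450)],5.4,(245,110)),s,Z([(628,195)],6,(225,185))))
print('post top',tri(t,Z([(297,400)],5.4,(245,110)),s,Z([(534,158)],6,(225,185))), onz(t,Z([(297,400)],5.4,(245,110)),.1),onz(s,Z([(534,158)],6,(225,185)),.1))
print('plate top ends',onz(t,Z([(150,402),(218,408)],5.4,(245,110)),.052))
print('blade tip',onz(t,Z([(90,367)],5.4,(245,110)),.035))
print('clip topview tails',onz(t,Z([(240,135),(322,128),(355,272)],10,(370,135)),.077))
print('clip side tails',onz(s,Z([(260,115),(400,135)],10,(290,140)),.077))
print('clip side jaw bottoms',onz(s,Z([(280,350),(360,352)],10,(290,140)),.0))
```

```text
screws [[ 0.7439  0.161   0.008 ]
 [ 0.6881 -0.0631  0.008 ]
 [ 0.4935 -0.0133  0.008 ]
 [ 0.5499  0.2093  0.008 ]]
pivotcap [[0.5247 0.009  0.039 ]] (array([0.5268, 0.0087, 0.0241]), np.float64(0.000639535021243932))
post top (array([0.5419, 0.078 , 0.0978]), np.float64(0.003033324611700754)) [[0.54   0.0776 0.1   ]] [[0.5425 0.0803 0.1   ]]
plate top ends [[0.5478 0.1557 0.052 ]
 [0.5447 0.1206 0.052 ]]
blade tip [[0.5697 0.1897 0.035 ]]
clip topview tails [[ 0.6447 -0.1813  0.077 ]
 [ 0.6468 -0.2044  0.077 ]
 [ 0.6057 -0.2119  0.077 ]]
clip side tails [[ 0.6477 -0.1964  0.077 ]
 [ 0.6052 -0.202   0.077 ]]
clip side jaw bottoms [[ 0.637  -0.185   0.    ]
 [ 0.6138 -0.193   0.    ]]
```

Emit:
{"fn": "step_arm", "kwargs": {"series": [[[4,3.4,2],0.15,0],[[8,6.8,2],0.3,0],[[12,10.2,2],0.45,0],[[16,13.6,2],0.6,0],[[20,17,2],0.75,0]]}}

```text
clock: 0.88
tcp_pos: [0.4328, -0.3548, 0.2509]
orientation: [-0.0, 0.834, 0.552, -0.0]
wrist_force: [0.8, -0.6, -0.3]
finger_gap: 0.0857
```

Emit:
{"fn": "step_arm", "kwargs": {"series": [[[4,3.4,0],0.12,0],[[8,6.8,0],0.24,0],[[12,10.2,0],0.36,0],[[16,13.6,0],0.48,0],[[20,16.5,0],0.5,0]]}}

```text
clock: 1.5
tcp_pos: [0.6339, -0.1883, 0.2509]
orientation: [-0.0, 0.671, 0.742, -0.0]
wrist_force: [0.3, -0.5, -0.4]
finger_gap: 0.0857
```

Run:
```python
from h import *
np.set_printoptions(precision=4,suppress=True)
c=cam('wrist','w1.png');S=env.get_state();print(S['tcp_pos'],S['orientation'],S['joint_pos'])
print(c['T'])
print(proj(c,[S['tcp_pos'],[.626,-.195,.076],[.626,-.195,0]]))
```

```text
[ 0.6379 -0.1845  0.2497] [-0.0002  0.669   0.7432  0.0015] [-0.4036  0.4935  0.3599  1.4366  0.003   1.0623]
[[ 0.9949  0.1007 -0.0009 -0.6114]
 [ 0.0956 -0.942   0.3217 -0.286 ]
 [ 0.0315 -0.3201 -0.9468  0.3188]
 [ 0.      0.      0.      1.    ]]
[[325.9763 250.8341]
 [310.9439 184.4887]
 [312.2673 170.0311]]
```

View pics/w1.png

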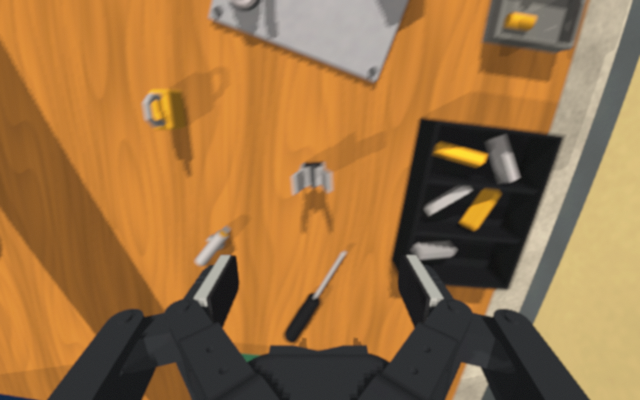

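Run:
```python
import cv2
a=cv2.imread('pics/w1.png')
cv2.imwrite('pics/z5.png',cv2.resize(a[150:210,275:350],None,fx=10,fy=10,interpolation=cv2.INTER_CUBIC))
```

```text
(no output)
```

View pics/z5.png

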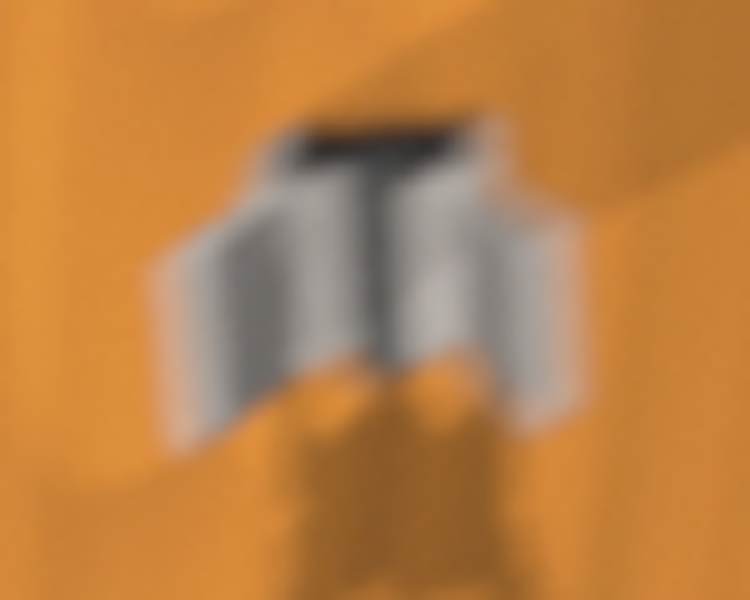

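Run:
```python
from h import *
np.set_printoptions(precision=4,suppress=True)
c=cam('wrist')
Z=lambda p,k,o:np.array(p,float)/k+np.array(o)-0.5*(1-1/k)
P=onz(c,Z([(160,265),(182,450),(582,215),(595,395)],10,(275,150)),.0765);print(P,P.mean(0))
print(P[1]-P[0],P[3]-P[2],P[2]-P[0],P[3]-P[1])
d=P[2]-P[0]+P[3]-P[1];print('yaw',np.arctan2(d[1],d[0]))
d=P[0]-P[1]+P[2]-P[3];print('yaw',np.arctan2(d[1],d[0])-np.pi/2)
S=env.get_state();print(S['tcp_pos'],S['orientation'])
w,x,y,z=S['orientation'];print('tool y yaw',np.arctan2(1-2*x*x-2*z*z,2*(x*y+w*z)))
```

```text
[[ 0.6062 -0.1827  0.0765]
 [ 0.6104 -0.2046  0.0765]
 [ 0.6536 -0.1718  0.0765]
 [ 0.6577 -0.1929  0.0765]] [ 0.632  -0.188   0.0765]
[ 0.0042 -0.0219  0.    ] [ 0.0041 -0.0211  0.    ] [0.0474 0.0109 0.    ] [0.0473 0.0117 0.    ]
yaw 0.23390891110907644
yaw 0.19101388997231017
[ 0.6358 -0.1863  0.2495] [-0.0006  0.6693  0.743   0.0003]
tool y yaw 0.10427042238296169
```

Emit:
{"fn": "step_arm", "kwargs": {"series": [[[-0.6,-0.4,-4],0.1,0],[[-0.6,-0.4,-4],0.1,0],[[-0.6,-0.4,-4],0.1,0],[[-0.6,-0.4,-4],0.1,0]]}}

```text
clock: 2.1
tcp_pos: [0.6306, -0.1912, 0.2117]
orientation: [0.001, 0.632, 0.775, 0.001]
wrist_force: [0.3, -1.1, 0.4]
finger_gap: 0.0853
```

Run:
```python
from h import *
import pickle
np.set_printoptions(precision=4,suppress=True)
c=cam('wrist','w2.png');pickle.dump(c,open('w2.pkl','wb'))
S=env.get_state();print(S['tcp_pos'],S['orientation'],S['qvel'])
u,v=proj(c,[.63,-.19,.06])[0];print(u,v);x0=int(u)-40;y0=int(v)-30;print(x0,y0)
a=cv2.imread('pics/w2.png')
cv2.imwrite('pics/z6.png',cv2.resize(a[y0:y0+60,x0:x0+80],None,fx=10,fy=10,interpolation=cv2.INTER_CUBIC))
```

```text
[ 0.6305 -0.1911  0.2115] [0.0009 0.6318 0.7751 0.0007] [ 0.0021  0.0033 -0.0047 -0.0044 -0.0001 -0.0045]
317.6116416600453 183.85952095219216
277 153
```

View pics/z6.png

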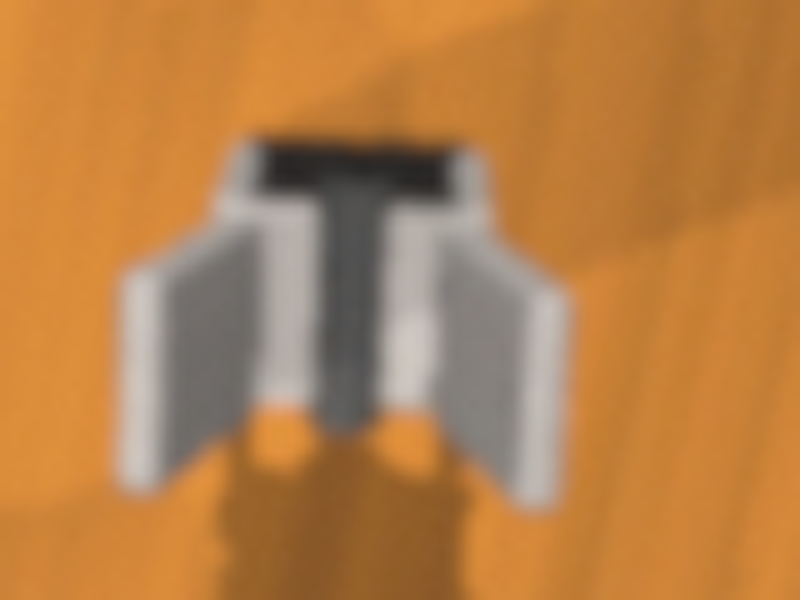

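Clip is sharp here: outer tail-top corners in the crop at (120,275), (118,488), (572,290), (560,510).

Run:
```python
from h import *
import pickle
np.set_printoptions(precision=4,suppress=True)
c=pickle.load(open('w2.pkl','rb'))
Z=lambda p,k,o:np.array(p,float)/k+np.array(o)-0.5*(1-1/k)
P=onz(c,Z([(120,275),(118,488),(572,290),(560,510)],10,(277,153)),.0765);print(P,P.mean(0))
d=P[2]-P[0]+P[3]-P[1];print('yaw',np.arctan2(d[1],d[0]),np.linalg.norm(d)/2)
d=P[0]-P[1]+P[2]-P[3];print('yaw',np.arctan2(d[1],d[0])-np.pi/2,np.linalg.norm(d)/2)
S=env.get_state();w,x,y,z=S['orientation'];print('tool y yaw',np.arctan2(1-2*x*x-2*z*z,2*(x*y+w*z)))
```

```text
[[ 0.5994 -0.1875  0.0765]
 [ 0.6031 -0.21    0.0765]
 [ 0.6446 -0.1798  0.0765]
 [ 0.6486 -0.2032  0.0765]] [ 0.6239 -0.1951  0.0765]
yaw 0.15853315839875248 0.04591921513248404
yaw 0.1641195779507596 0.02326847049328398
tool y yaw 0.2029410730476567
```

Emit:
{"fn": "step_arm", "kwargs": {"series": [[[-0.65,-0.4,-4],-0.04,0],[[-0.65,-0.4,-8],-0.04,0],[[-0.65,-0.4,-12],-0.04,0],[[-0.65,-0.4,-15],-0.04,0],[[-0.65,-0.4,-16.8],-0.04,0]], "newtons": 40}}

```text
clock: 2.78
tcp_pos: [0.6239, -0.1953, 0.0428]
orientation: [0.001, 0.647, 0.762, 0.001]
wrist_force: [-0.6, -0.3, 0.8]
finger_gap: 0.0857
```

Emit:
{"fn": "step_arm", "kwargs": {"series": [[[0,0,0],0,0],[[0,0,0],0,0]]}}

```text
clock: 3.02
tcp_pos: [0.625, -0.1958, 0.0444]
orientation: [0.002, 0.648, 0.762, 0.001]
wrist_force: [0.2, -0.8, 0.2]
finger_gap: 0.0851
```

Run:
```python
from h import *
c=cam('wrist','w3.png');S=env.get_state();print(S['tcp_pos'],S['orientation'],S['wrist_force'])
c=cam('side','s3.png')
a=c['frame'][130:200,280:370,::-1];cv2.imwrite('pics/z7.png',cv2.resize(a,None,fx=7,fy=7))
```

```text
[ 0.62517445 -0.19584183  0.04461682] [0.00220579 0.64750257 0.76205937 0.001033  ] [0.37155915 0.61418631 0.38157687]
```

View pics/w3.png

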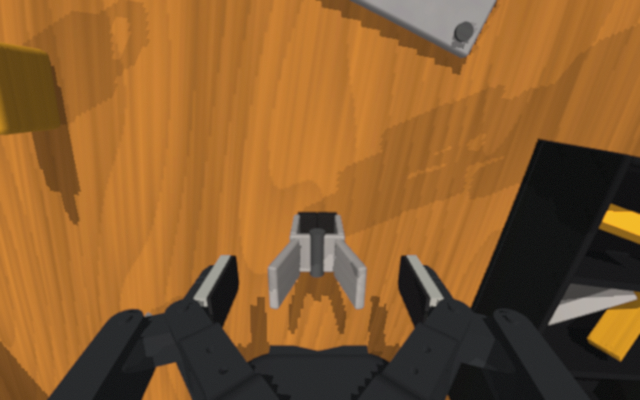

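View pics/z7.png

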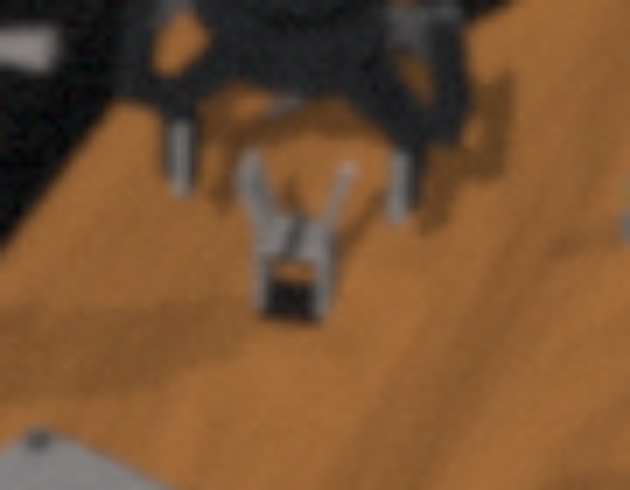

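The clip sits centred between the open fingers. Closing.

Emit:
{"fn": "step_arm", "kwargs": {"series": [[[-0.1,0.1,-0.15],0,255],[[-0.1,0.1,-0.15],0,255],[[-0.1,0.1,-0.15],0,255],[[-0.1,0.1,-0.15],0,255],[[-0.1,0.1,-0.15],0,255]], "newtons": 40}}

```text
clock: 3.75
tcp_pos: [0.6253, -0.196, 0.0472]
orientation: [0.005, 0.648, 0.762, 0.001]
wrist_force: [-4.6, -0.1, 18.9]
finger_gap: 0.0238
```

Emit:
{"fn": "step_arm", "kwargs": {"series": [[[0,0,0],0,255],[[0,0,0],0,255],[[0,0,0],0,255]]}}

```text
clock: 4.12
tcp_pos: [0.6256, -0.1961, 0.0475]
orientation: [0.005, 0.648, 0.762, 0.001]
wrist_force: [-0.5, 0.7, 4.6]
finger_gap: 0.024
```

Run:
```python
from h import *
c=cam('wrist','w4.png');S=env.get_state();print(S['tcp_pos'],S['orientation'],S['wrist_force'],S['finger_gap'])
c=cam('side','s4.png')
a=c['frame'][130:200,280:370,::-1];cv2.imwrite('pics/z8.png',cv2.resize(a,None,fx=7,fy=7))
```

```text
[ 0.62563398 -0.1961108   0.04746277] [0.00499729 0.6475863  0.76197491 0.00111256] [0.08019225 0.33346406 4.41918645] 0.023895899234672762
```

View pics/w4.png

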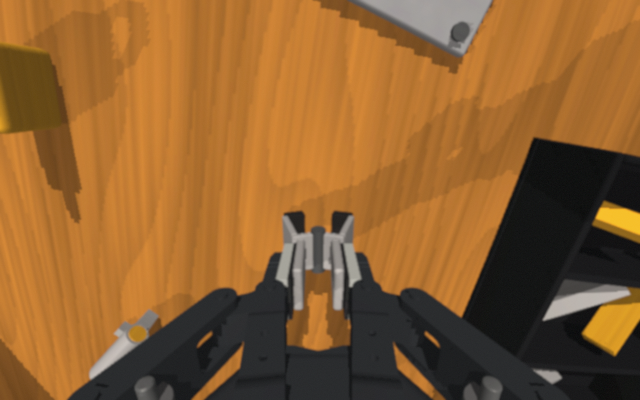

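View pics/z8.png

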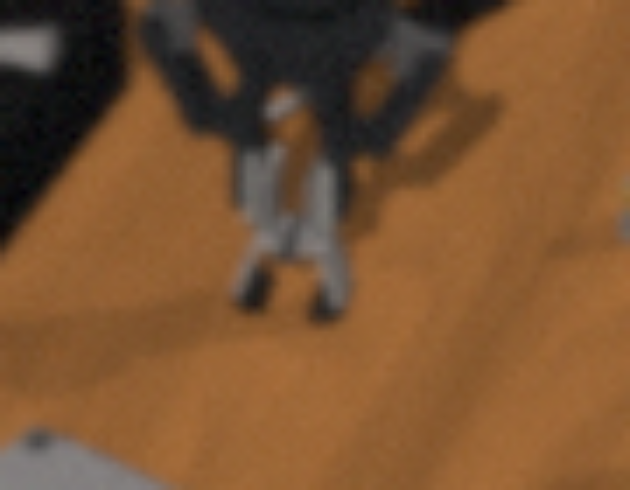

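Jaws are open at the stop and the clip is firmly held. Lifting and moving toward the reader for a close look.

Emit:
{"fn": "step_arm", "kwargs": {"series": [[[0,0,5],0,255],[[0,1,10],0,255],[[-1,5,15],-0.1,255],[[-2.5,10,16],-0.2,255],[[-4,15,16],-0.3,255]]}}

```text
clock: 4.85
tcp_pos: [0.5857, -0.0449, 0.2083]
orientation: [0.006, 0.755, 0.655, 0.001]
wrist_force: [1.1, -0.0, -0.5]
finger_gap: 0.0241
```

Emit:
{"fn": "step_arm", "kwargs": {"series": [[[-1.5,4,0],-0.05,255],[[-3,8,0],-0.1,255],[[-4,10.6,0],-0.1,255],[[-4,10.6,0],-0.1,255],[[-4,10.6,0],-0.1,255]]}}

```text
clock: 5.48
tcp_pos: [0.5458, 0.0607, 0.2078]
orientation: [0.006, 0.787, 0.617, 0.0]
wrist_force: [-0.4, -0.8, -0.7]
finger_gap: 0.0242
```

Run:
```python
from h import *
import pickle
np.set_printoptions(precision=4,suppress=True)
c=cam('wrist','w5.png');pickle.dump(c,open('w5.pkl','wb'))
S=env.get_state();print(S['tcp_pos'],S['orientation'],S['qvel'],S['wrist_force'])
print(proj(c,[.55,.137,.053]))
```

```text
[0.546  0.0603 0.2079] [0.0057 0.7875 0.6163 0.0005] [-0.0104  0.0002  0.0042  0.0027  0.0013  0.0026] [-0.1595  0.1513 -0.9363]
[[302.6786 111.3636]]
```

View pics/w5.png

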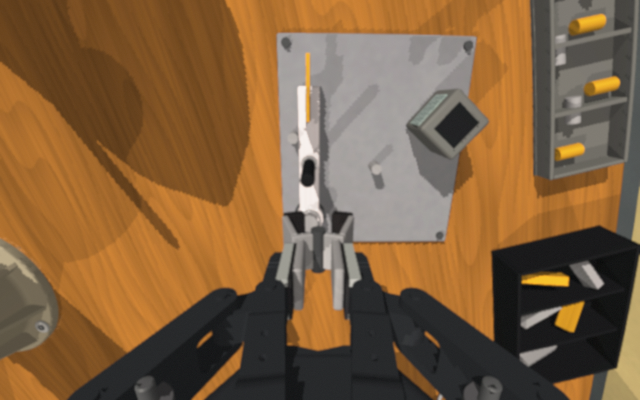

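Wrist view: plate with arm vertical in the picture, brass key from (307,55) to (308,122), back plate beside it, post at (308,172). Zooming.

Run:
```python
import cv2
a=cv2.imread('pics/w5.png')
cv2.imwrite('pics/z9.png',cv2.resize(a[45:145,265:355],None,fx=6,fy=6,interpolation=cv2.INTER_CUBIC))
cv2.imwrite('pics/z9b.png',cv2.resize(a[135:230,265:355],None,fx=6,fy=6,interpolation=cv2.INTER_CUBIC))
```

```text
(no output)
```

View pics/z9.png

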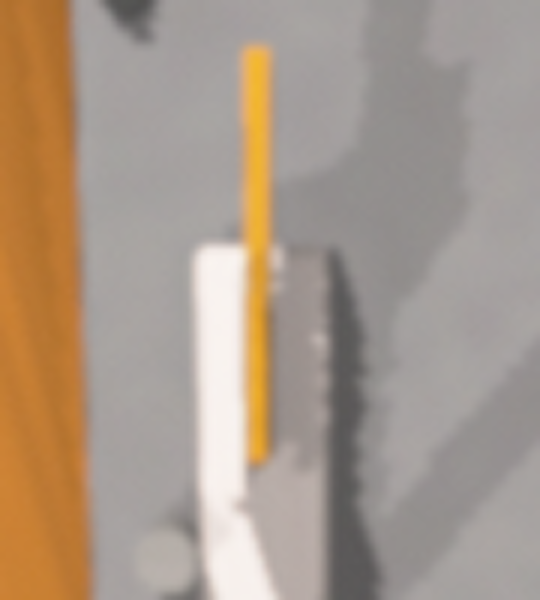

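View pics/z9b.png

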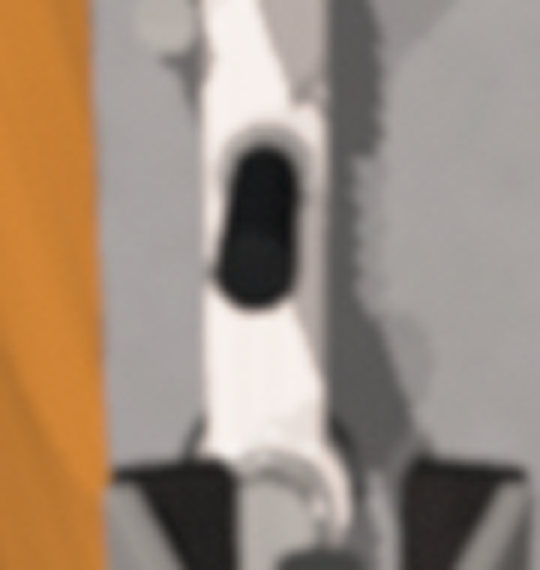

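Run:
```python
from h import *
import pickle
np.set_printoptions(precision=4,suppress=True)
c=pickle.load(open('w5.pkl','rb'))
R=c['T'][:3,:3];print('cam',-R.T@c['T'][:3,3])
Z=lambda p,k,o:np.array(p,float)/k+np.array(o)-0.5*(1-1/k)
A=lambda p,z:onz(c,Z(p,6,(265,45)),z)
B=lambda p,z:onz(c,Z(p,6,(265,135)),z)
post=B([(255,270)],.1)[0];print('post top',post)
base=B([(265,180)],.024)[0];print('post base',base)
sc=onz(c,[(286,43),(468,45),(440,235)],.008);print('screws',sc)
bt=A([(258,462),(258,300)],.053);print('bow top inner end, mid',bt)
e=A([(247,400),(270,400),(250,300),(272,300)],.053);print('brass edges',e)
w=A([(203,400),(197,300)],.052);print('white left edge@.052',w,'@.024',A([(203,400),(197,300)],.024))
bl=A([(258,48),(258,220)],.037);print('blade',bl)
d=bt[0]-bt[1];
print('angles', [np.arctan2(v[0],v[1]) for v in (bt[1]-bt[0],bl[0]-bl[1],sc[0]-sc[1]*0-sc[0]*0 if 0 else bt[1]-bt[0])])
v=sc[1]-sc[0];print('plate x yaw',np.arctan2(v[1],v[0]))
v=sc[1]-sc[2];print('plate y ang',np.arctan2(v[0],v[1]))
```

```text
cam [0.5644 0.1424 0.3498]
post top [0.5409 0.0792 0.1   ]
post base [0.5402 0.077  0.024 ]
screws [[ 0.5485  0.2097  0.008 ]
 [ 0.7428  0.162   0.008 ]
 [ 0.6873 -0.0623  0.008 ]]
bow top inner end, mid [[0.5523 0.1261 0.053 ]
 [0.5588 0.1513 0.053 ]]
brass edges [[0.553  0.1364 0.053 ]
 [0.5568 0.1354 0.053 ]
 [0.5575 0.1516 0.053 ]
 [0.561  0.1507 0.053 ]]
white left edge@.052 [[0.5458 0.1381 0.052 ]
 [0.549  0.1537 0.052 ]] @.024 [[0.5441 0.1377 0.024 ]
 [0.5475 0.1548 0.024 ]]
blade [[0.5685 0.1904 0.037 ]
 [0.5617 0.1643 0.037 ]]
angles [np.float64(0.25292282176395015), np.float64(0.2524149541757254), np.float64(0.25292282176395015)]
plate x yaw -0.2408771168551864
plate y ang 0.24274657249332895
```

Run:
```python
from h import *
a=cv2.imread('pics/w5.png')[75:150,285:330].astype(float)
b=np.clip((a-170)*3,0,255).astype(np.uint8)
b=cv2.resize(b,None,fx=8,fy=8,interpolation=cv2.INTER_CUBIC)
a2=cv2.imread('pics/top0.png')[170:200,260:300].astype(float)
b2=cv2.resize(np.clip((a2-120)*2,0,255).astype(np.uint8),None,fx=10,fy=10,interpolation=cv2.INTER_CUBIC)
s=cam('side','s5.png');f=s['frame'][215:270,270:330,::-1]
b3=cv2.resize(np.ascontiguousarray(f),None,fx=7,fy=7,interpolation=cv2.INTER_CUBIC)
H=600;o=np.zeros((600,800,3),np.uint8)
o[:600,:360]=b;o[:300,380:780]=b2
o[310:310+290,370:370+420]=b3[:290,:420]
cv2.imwrite('pics/z10.png',o)
```

```text
(no output)
```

View pics/z10.png

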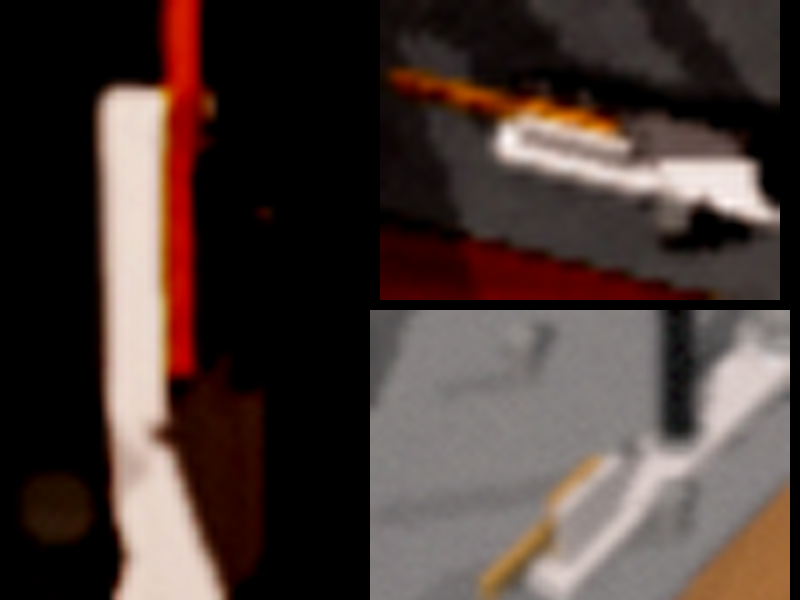

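Run:
```python
from h import *
np.set_printoptions(precision=1,suppress=True)
ey=np.array([np.sin(.246),np.cos(.246)]);ex=np.array([ey[1],-ey[0]]);pv=np.array([.541,.078])-.07*ey
L=lambda P:np.c_[(P[:,:2]-pv)@ex,(P[:,:2]-pv)@ey]*1000
t=cam('top');s=cam('side')
Z=lambda p,k,o:np.array(p,float)/k+np.array(o)-0.5*(1-1/k)
T=lambda p,z:L(onz(t,Z(p,10,(260,170)),z))
Sd=lambda p,z:L(onz(s,Z(p,7,(270,215)),z))
print('top: brass inner end, brass-plate edge, plate back edge', T([(240,125)],.053),T([(200,124)],.053),T([(200,139)],.052),'arm back edge',T([(200,175)],.024))
print('post',T([(372,1)],.1))
q=lambda x,y:(x-370,y-310)
print('side plate top back edge ends',Sd([q(556,512),q(636,455)],.052),'brass top front',Sd([q(549,505),q(600,458)],.053),'post top',L(onz(s,Z([(534,158)],6,(225,185)),.1)))
print('plate bottom end',Sd([q(565,562)],.024))
```

```text
top: brass inner end, brass-plate edge, plate back edge [[  0.5 118.1]] [[ -1.9 129. ]] [[ -5.8 128. ]] arm back edge [[-11.6 129.3]]
post [[34.2 86.3]]
side plate top back edge ends [[ -2.9 151.5]
 [ -8.8 112.2]] brass top front [[  0.6 151. ]
 [  0.2 121.7]] post top [[ 0.9 72.6]]
plate bottom end [[ -3.2 148. ]]
```

Run:
```python
from h import *
import pickle
np.set_printoptions(precision=4,suppress=True)
c=pickle.load(open('w5.pkl','rb'))
tcp=np.array([.546,.0603,.2079]);
w,x,y,z=[0.0057,0.7875,0.6163,0.0005]
print('yaw tool y',np.arctan2(1-2*x*x-2*z*z,2*(x*y+w*z)))
print('hinge proj near/far ',proj(c,[tcp+[0.003,.0116,-.0112],tcp-[0.003,.0116,.0112]]),'jaw tip centre far end',proj(c,[tcp+[.003,.0116,-.0475]]))
a=cv2.imread('pics/w5.png')[195:325,255:385]
cv2.imwrite('pics/z11.png',cv2.resize(a,None,fx=4.5,fy=4.5,interpolation=cv2.INTER_CUBIC))
```

```text
yaw tool y -0.24269243353865813
hinge proj near/far  [[318.8794 230.1407]
 [318.4079 265.0285]] jaw tip centre far end [[318.2719 208.4253]]
```

View pics/z11.png

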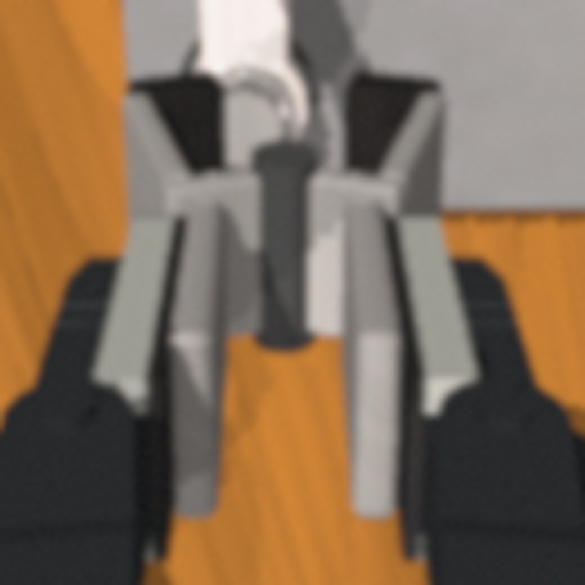

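Emit:
{"fn": "step_arm", "kwargs": {"series": [[[0.4,4,0],0,255],[[0.8,7.8,0],0,255],[[0.8,7.8,-4],0,255],[[0.8,7.8,-8.0],0,255],[[0.8,7.8,-8.0],0,255]]}}

```text
clock: 6.3
tcp_pos: [0.5515, 0.1373, 0.1249]
orientation: [0.004, 0.788, 0.616, -0.003]
wrist_force: [-0.9, 0.9, 0.5]
finger_gap: 0.0239
```

Run:
```python
from h import *
np.set_printoptions(precision=4,suppress=True)
c=cam('wrist');s=cam('side');t=cam('top')
S=env.get_state();print(S['tcp_pos'],S['orientation'],S['qvel'],S['wrist_force'])
o=np.zeros((600,800,3),np.uint8)
o[:400,:400]=cv2.resize(np.ascontiguousarray(c['frame'][180:300,260:380,::-1]),(400,400),interpolation=cv2.INTER_CUBIC)
o[:400,400:]=cv2.resize(np.ascontiguousarray(s['frame'][195:265,265:335,::-1]),(400,400),interpolation=cv2.INTER_CUBIC)
o[400:,:267]=cv2.resize(np.ascontiguousarray(t['frame'][160:205,255:315,::-1]),(267,200),interpolation=cv2.INTER_CUBIC)
cv2.imwrite('pics/z12.png',o)
```

```text
[0.5553 0.1377 0.1297] [0.0063 0.788  0.6156 0.0015] [ 0.0016 -0.0137  0.0124 -0.0064  0.0016  0.0001] [ 0.0515 -0.155  -0.4826]
```

View pics/z12.png

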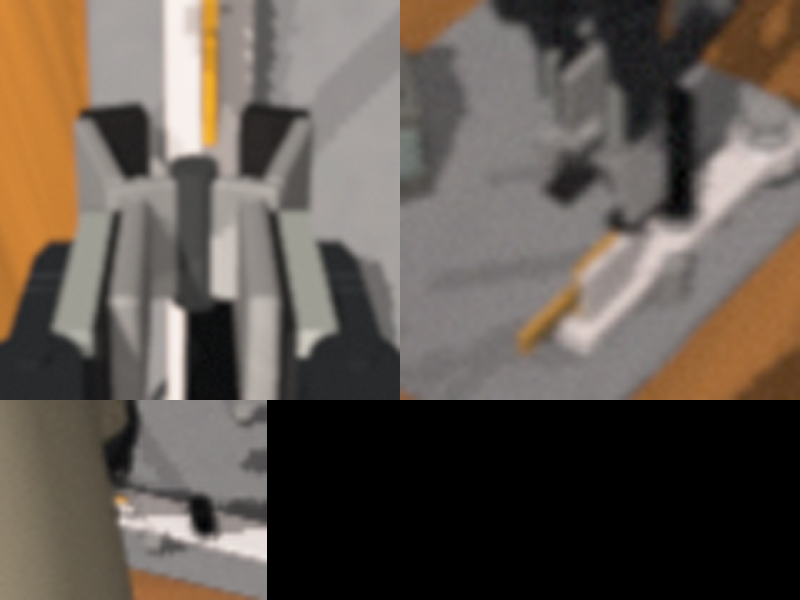

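Emit:
{"fn": "step_arm", "kwargs": {"series": [[[-0.15,0.1,-1.5],0,255],[[-0.15,0.1,-2.5],0,255],[[-0.15,0.1,-2.5],0,255],[[-0.15,0.1,-2.5],0,255]]}}

```text
clock: 6.95
tcp_pos: [0.5538, 0.1387, 0.1047]
orientation: [0.006, 0.788, 0.616, 0.001]
wrist_force: [-0.5, 0.6, 0.2]
finger_gap: 0.0237
```

Run:
```python
from h import *
np.set_printoptions(precision=4,suppress=True)
c=cam('wrist');s=cam('side')
S=env.get_state();print(S['tcp_pos'],S['orientation'],S['qvel'],S['wrist_force'])
o=np.zeros((400,800,3),np.uint8)
o[:400,:400]=cv2.resize(np.ascontiguousarray(c['frame'][180:300,260:380,::-1]),(400,400),interpolation=cv2.INTER_CUBIC)
o[:400,400:]=cv2.resize(np.ascontiguousarray(s['frame'][205:265,275:335,::-1]),(400,400),interpolation=cv2.INTER_CUBIC)
cv2.imwrite('pics/z13.png',o)
```

```text
[0.554  0.1388 0.105 ] [0.0064 0.788  0.6157 0.0017] [ 0.0005 -0.0007  0.0008 -0.0004  0.0004 -0.0008] [-0.376  -0.5532 -0.3371]
```

View pics/z13.png

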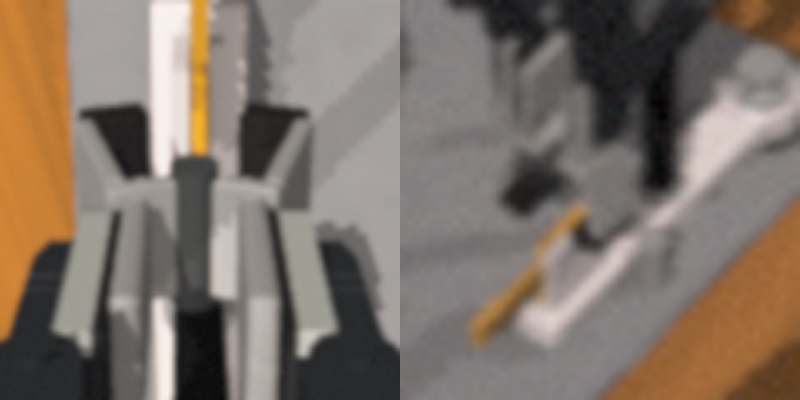

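Brass at column 200 and jaw gap 148–240 in the crop: centred over the pair. Descending.

Emit:
{"fn": "step_arm", "kwargs": {"series": [[[0,0,-1.0],0,255],[[0,0,-1.6],0,255],[[0,0,-2.05],0,255],[[0,0,-2.05],0,255],[[0,0,-2.05],0,255]]}}

```text
clock: 7.68
tcp_pos: [0.5541, 0.1388, 0.0846]
orientation: [0.006, 0.788, 0.616, 0.002]
wrist_force: [0.0, -0.2, -1.2]
finger_gap: 0.0239
```

Run:
```python
from h import *
np.set_printoptions(precision=4,suppress=True)
c=cam('wrist','w14.png');s=cam('side')
S=env.get_state();print(S['tcp_pos'],S['orientation'],S['qvel'],S['wrist_force'])
o=np.zeros((400,800,3),np.uint8)
o[:400,:400]=cv2.resize(np.ascontiguousarray(c['frame'][180:300,260:380,::-1]),(400,400),interpolation=cv2.INTER_CUBIC)
o[:400,400:]=cv2.resize(np.ascontiguousarray(s['frame'][205:265,275:335,::-1]),(400,400),interpolation=cv2.INTER_CUBIC)
cv2.imwrite('pics/z14.png',o)
```

```text
[0.5543 0.1388 0.0848] [0.0065 0.788  0.6157 0.0019] [ 0.0011 -0.0015  0.0012 -0.0007  0.0004  0.0009] [-0.7042 -0.3646 -1.501 ]
```

View pics/z14.png

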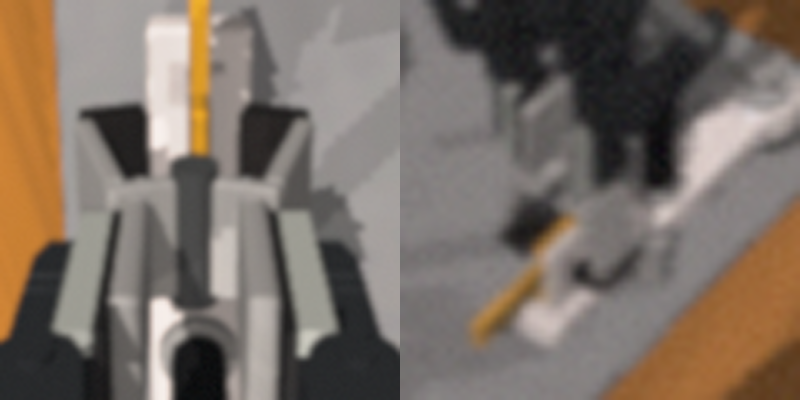

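Emit:
{"fn": "step_arm", "kwargs": {"series": [[[0,0,-0.1],0,255],[[0,0,-0.1],0,170],[[0,0,-0.1],0,160],[[0,0,-0.1],0,150],[[0,0,-0.1],0,140]]}}

```text
clock: 8.4
tcp_pos: [0.5542, 0.1388, 0.0837]
orientation: [0.007, 0.788, 0.616, 0.002]
wrist_force: [0.1, -0.5, 0.3]
finger_gap: 0.0385
```

```bash
cat > two.py <<'E'
from h import *
import sys
np.set_printoptions(precision=4,suppress=True)
n=sys.argv[1]
c=cam('wrist','w%s.png'%n);s=cam('side','s%s.png'%n)
S=env.get_state();print(S['clock'],S['tcp_pos'],S['orientation'],S['wrist_force'],S['finger_gap'])
o=np.zeros((400,800,3),np.uint8)
o[:400,:400]=cv2.resize(np.ascontiguousarray(c['frame'][180:300,260:380,::-1]),(400,400),interpolation=cv2.INTER_CUBIC)
o[:400,400:]=cv2.resize(np.ascontiguousarray(s['frame'][205:265,275:335,::-1]),(400,400),interpolation=cv2.INTER_CUBIC)
cv2.imwrite('pics/z%s.png'%n,o)
E
python3 two.py 15
```

```text
8.5 [0.5545 0.1388 0.0839] [0.0067 0.788  0.6157 0.0021] [-0.6887  0.2706 -0.4621] 0.038083359870289026
```

View pics/z15.png

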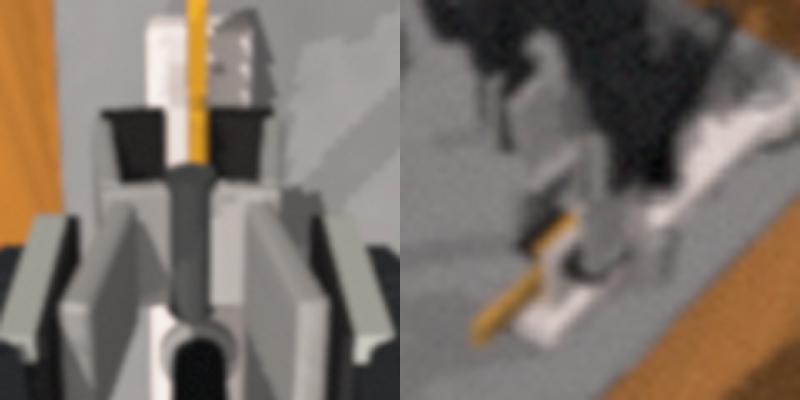

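The rubber jaws hold the brass and the white plate together (crop, row 140, columns 165–207), with tails free of the fingers. Opening wide and rising.

Emit:
{"fn": "step_arm", "kwargs": {"series": [[[0,0,0],0,60],[[0,0,0],0,20],[[0,0,0],0,20],[[0,0,3],0,20],[[0,0,7],0,20]]}}

```text
clock: 9.12
tcp_pos: [0.5535, 0.1386, 0.1535]
orientation: [0.006, 0.788, 0.616, 0.001]
wrist_force: [0.4, 0.1, 0.4]
finger_gap: 0.0787
```

Emit:
{"fn": "step_arm", "kwargs": {"series": [[[0,0,4],0,20],[[-1,-3,6],0,20],[[-2,-6,6],0,20],[[-2,-6,6],0,20]]}}

```text
clock: 9.62
tcp_pos: [0.5331, 0.0773, 0.2141]
orientation: [0.006, 0.789, 0.615, 0.001]
wrist_force: [-0.0, 1.5, 0.4]
finger_gap: 0.0788
```

```bash
python3 two.py 16
```

```text
9.725 [0.5335 0.0787 0.2135] [0.0059 0.7882 0.6154 0.0011] [-0.1849  0.2454 -0.03  ] 0.0789169559479034
```

View pics/w16.png

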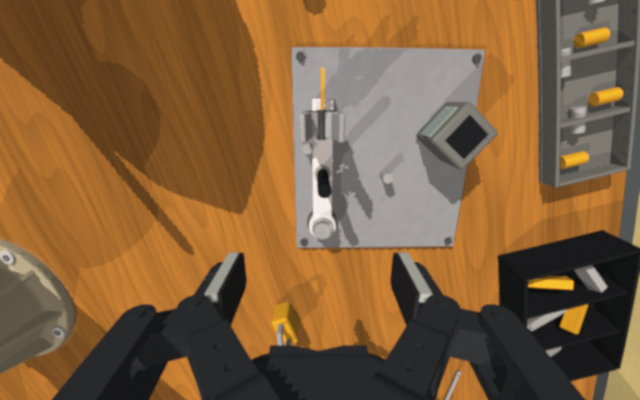

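View pics/z16.png

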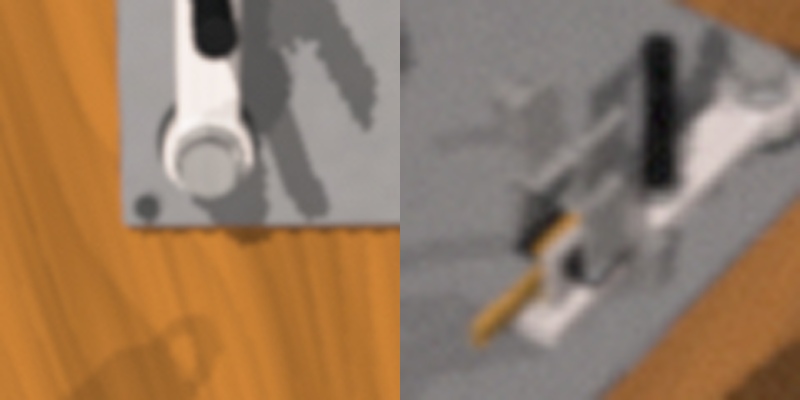

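Clip holds on the seat with the fingers away. Now straddling the post.

Emit:
{"fn": "step_arm", "kwargs": {"series": [[[0.75,-0.1,0],0,20],[[0.75,-0.1,-4],0,20],[[0.75,-0.1,-8],0,20],[[0.75,-0.1,-8],0,20]], "newtons": 25}}

```text
clock: 10.22
tcp_pos: [0.5388, 0.0783, 0.1302]
orientation: [0.004, 0.788, 0.616, -0.002]
wrist_force: [-0.7, 0.3, 0.1]
finger_gap: 0.0785
```

```bash
python3 two.py 17
```

```text
10.325 [0.5416 0.0781 0.134 ] [0.0058 0.788  0.6156 0.001 ] [ 0.4297 -0.3954  1.5716] 0.07905419465844223
```

View pics/w17.png

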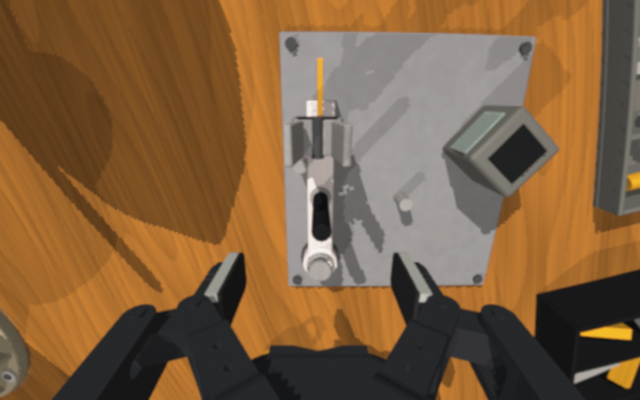

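Emit:
{"fn": "step_arm", "kwargs": {"series": [[[0,0,-3],0,20],[[0,0,-6],0,20],[[0,0,-7.2],0,20],[[0,0,-7.2],0,20],[[0,0,-7.2],0,20]]}}

```text
clock: 10.95
tcp_pos: [0.5429, 0.0781, 0.0636]
orientation: [0.007, 0.788, 0.616, 0.002]
wrist_force: [-0.6, 0.3, -0.4]
finger_gap: 0.0789
```

```bash
python3 two.py 18
```

```text
11.05 [0.5427 0.0781 0.0634] [0.0065 0.788  0.6157 0.0019] [-0.1032 -1.3876  0.0934] 0.07847311148251987
```

View pics/w18.png

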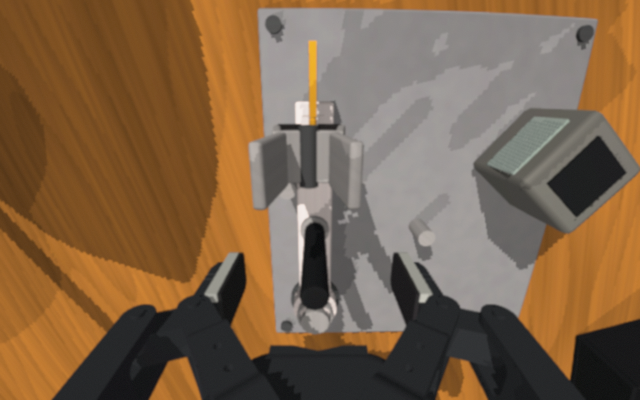

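The post stands between the fingers. Closing on it.

Emit:
{"fn": "step_arm", "kwargs": {"series": [[[-0.1,0,0],0,255],[[-0.1,0,0],0,255],[[-0.1,0,0],0,255],[[-0.1,0,0],0,255],[[-0.1,0,0],0,255]], "newtons": 25}}

```text
clock: 11.68
tcp_pos: [0.541, 0.0783, 0.0635]
orientation: [0.006, 0.788, 0.616, 0.002]
wrist_force: [-2.4, 1.3, 4.5]
finger_gap: 0.0133
```

Emit:
{"fn": "step_arm", "kwargs": {"series": [[[0,0,0],0,255],[[0,0,0],0,255]]}}

```text
clock: 11.92
tcp_pos: [0.541, 0.0783, 0.0635]
orientation: [0.006, 0.788, 0.616, 0.002]
wrist_force: [-1.1, 0.7, 2.6]
finger_gap: 0.0133
```

```bash
python3 two.py 19
```

```text
12.025 [0.541  0.0783 0.0635] [0.006  0.7879 0.6157 0.0016] [-1.0904  0.0699  2.8523] 0.013765234884222804
```

View pics/w19.png

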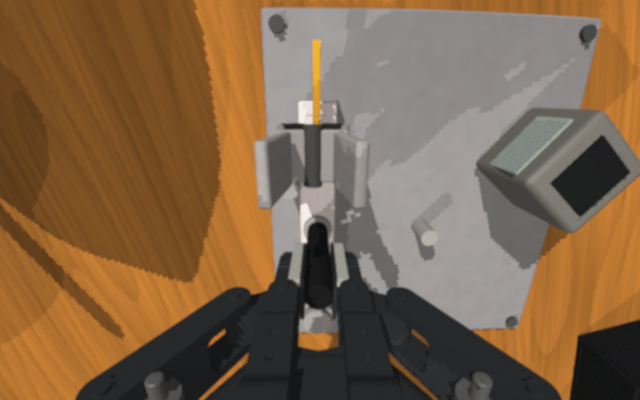

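Emit:
{"fn": "step_arm", "kwargs": {"series": [[[0.54,-0.16,0],-0.08,255],[[1.06,-0.36,0],-0.16,255],[[1.57,-0.6,0],-0.24,255],[[2.05,-0.88,0],-0.32,255],[[2.51,-1.2,0],-0.4,255]]}}

```text
clock: 12.65
tcp_pos: [0.5655, 0.0667, 0.0635]
orientation: [0.006, 0.895, 0.446, -0.0]
wrist_force: [-3.8, 1.0, 5.1]
finger_gap: 0.0133
```

```bash
python3 two.py 20
python3 - <<'E'
from h import *
p=env.get_state()['tcp_pos'][:2]-[.524,.0101]; print(np.hypot(*p),np.arctan2(*p)-.246)
E
```

```text
12.75 [0.5658 0.0665 0.0635] [0.0056 0.8947 0.4466 0.    ] [-3.4791  2.1381  5.6801] 0.013795151581130085
0.07016784779975888 0.3914136835191696
```

View pics/w20.png

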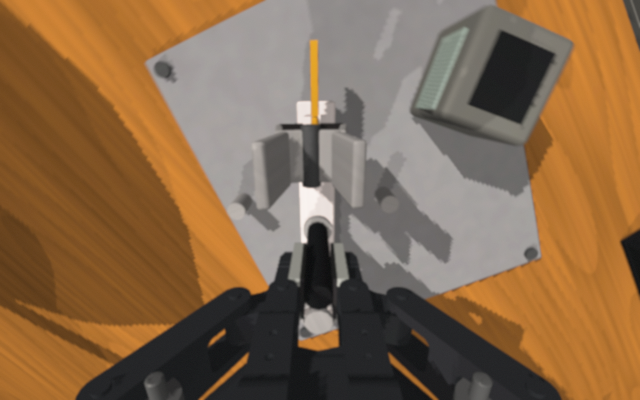

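The arm follows cleanly, with the clip on and about 0.39 rad reached. Continuing to the stop.

Emit:
{"fn": "step_arm", "kwargs": {"series": [[[0.45,-0.36,0],-0.08,255],[[0.85,-0.74,0],-0.16,255],[[1.14,-1.05,0],-0.22,255],[[1.36,-1.33,0],-0.27,255],[[1.48,-1.5,0],-0.3,255]]}}

```text
clock: 13.38
tcp_pos: [0.5799, 0.0523, 0.0635]
orientation: [0.005, 0.951, 0.308, -0.001]
wrist_force: [-3.0, 4.1, 4.2]
finger_gap: 0.0132
```

```bash
python3 two.py 21
python3 - <<'E'
from h import *
p=env.get_state()['tcp_pos'][:2]-[.524,.0101]; print(np.hypot(*p),np.arctan2(*p)-.246)
E
```

```text
13.475 [0.5799 0.0523 0.0635] [ 0.0046  0.9512  0.3084 -0.001 ] [-4.3834  3.4031  5.2694] 0.01317681119307558
0.07004568400210927 0.6780529654934813
```

View pics/w21.png

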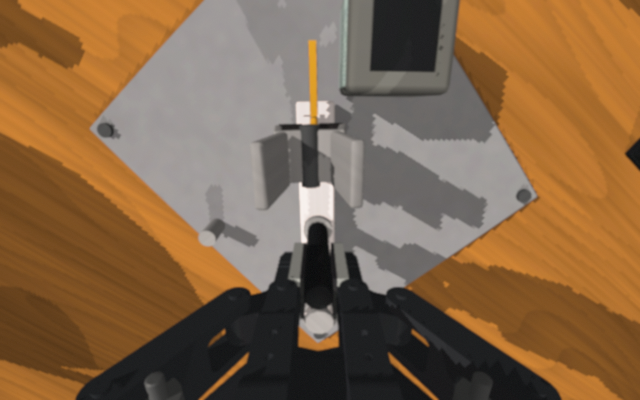

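Emit:
{"fn": "step_arm", "kwargs": {"series": [[[0.08,-0.12,0],-0.02,255],[[0.16,-0.23,0],-0.03,255],[[0.22,-0.32,0],-0.04,255],[[0.22,-0.32,0],-0.04,255]]}}

```text
clock: 13.98
tcp_pos: [0.5806, 0.0511, 0.0635]
orientation: [0.002, 0.957, 0.29, -0.002]
wrist_force: [-6.3, 6.6, 6.8]
finger_gap: 0.0135
```

```bash
python3 two.py 22
python3 - <<'E'
from h import *
p=env.get_state()['tcp_pos'][:2]-[.524,.0101]; print(np.hypot(*p),np.arctan2(*p)-.246)
E
```

```text
14.075 [0.5806 0.0511 0.0634] [ 0.0025  0.9569  0.2905 -0.0018] [-5.7922  6.076   6.2484] 0.013447716830331729
0.06985020072187872 0.6974696367006504
```

Emit:
{"fn": "step_arm", "kwargs": {"series": [[[0.2,-0.29,0],-0.02,255],[[0.35,-0.49,0],-0.02,255],[[0.35,-0.49,0],-0.02,255],[[0.35,-0.49,0],-0.02,255]]}}

```text
clock: 14.58
tcp_pos: [0.5805, 0.0509, 0.0634]
orientation: [-0.002, 0.959, 0.283, -0.003]
wrist_force: [-10.3, 15.8, 10.8]
finger_gap: 0.0131
```

```bash
python3 two.py 23
python3 - <<'E'
from h import *
p=env.get_state()['tcp_pos'][:2]-[.524,.0101]; print(np.hypot(*p),np.arctan2(*p)-.246)
E
```

```text
14.675 [0.5805 0.0509 0.0633] [-0.0022  0.9591  0.2832 -0.0033] [-10.9547  15.0799  10.6928] 0.013731500062686544
0.0697200148999115 0.7000280479357178
```

View pics/w23.png

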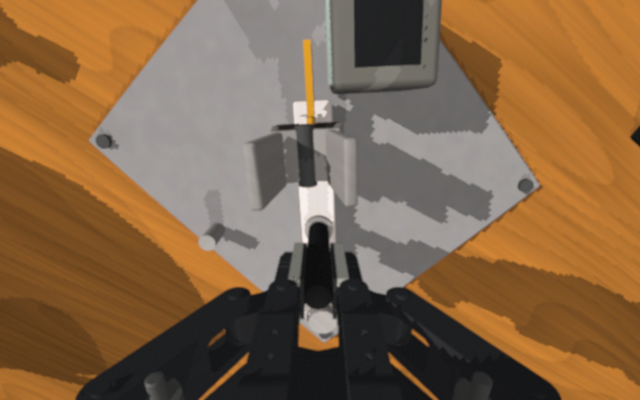

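At the stop (force rises to 19 N without motion). One independent check of the arm angle and clip before handing in.

Run:
```python
from h import *
np.set_printoptions(precision=4,suppress=True)
c=cam('wrist');s=cam('side')
f=c['frame'].astype(int);m=(f[:,:,0]>180)&(f[:,:,2]<80)&(f[:,:,1]>110)
m[:,:280]=0;m[:,330:]=0;m[130:]=0
ys,xs=np.nonzero(m);print(len(xs),ys.min(),ys.max())
k=ys<ys.min()+40
l=np.polyfit(ys[k],xs[k],1);P=onz(c,[(np.polyval(l,y),y) for y in(ys.min(),ys.min()+38)],.037)
d=P[0]-P[1];print('swing from blade',np.arctan2(d[0],d[1])-.246,P)
S=env.get_state();print(S['clock'],S['wrist_force'],S['finger_gap'],S['qvel'])
o=cv2.resize(np.ascontiguousarray(s['frame'][190:270,250:350,::-1]),(750,600),interpolation=cv2.INTER_CUBIC);cv2.imwrite('pics/z24.png',o)
```

```text
521 40 123
swing from blade 0.7071744312240646 [[0.674  0.119  0.037 ]
 [0.6585 0.108  0.037 ]]
14.775 [-10.9392  15.5154  10.9168] 0.013439062138840597 [ 0.0001  0.0003  0.0002 -0.0003  0.0014 -0.0007]
```

View pics/z24.png

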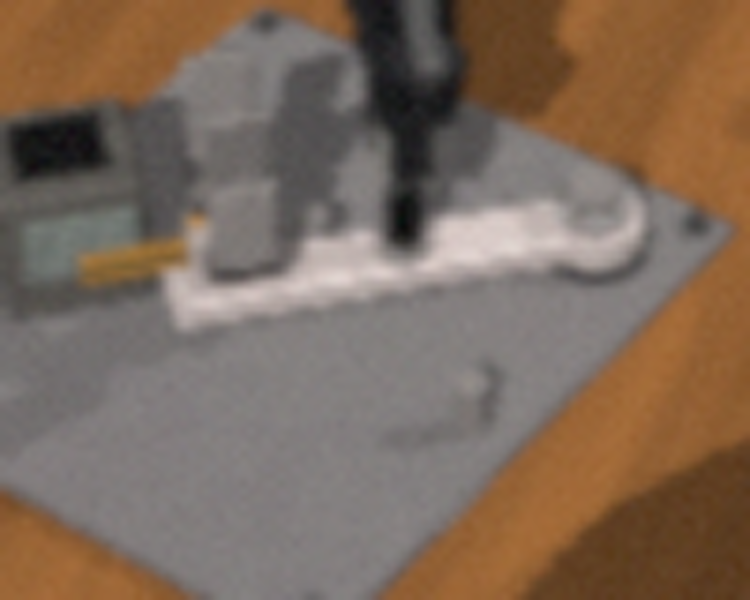

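The key blade is in front of the window, the clip is upright on the seat, and the swing measures about 0.70 rad. Handing in.

```bash
python3 -c "
from workcell import env
print(env.hand_in()); S=env.get_state(); print(S['clock'],S['tcp_pos'],S['wrist_force'],S['finger_gap'])"
```

```text
the job is handed in; nothing more can be done
None
the job is handed in; nothing more can be done
```

I squeezed the clip open, set it over the key bow and back plate, and let it bite both. I then gripped the black post at 25 N, swung the arm to its stop, and handed the job in at about 14.8 s while still holding it.

**Last checks:**
- **Swing angle:** the post position gave 0.700 rad and the key blade's direction gave 0.707 rad.
- **Hold at the stop:** the last horizontal push was about 19 N with no further motion, and joint speeds were near zero.
- **Clip:** the camera views show it upright on the seat, clear of the fingers, with its jaws around the brass and the plate. I could not measure its bite force or jaw angle directly, so that rests on the pictures.
- **Bystanders:** the moves stayed away from them; I did not re-measure their positions.

No check failed or disagreed in the end. One early wrist-camera fix on the clip was 6–8 mm off because the arm was still settling. I retook it before the grasp, and it then matched the other two cameras.

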